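# Refit the scrub panel in the brush-washing tub

### The job

Refit the green scrub panel in the blue brush-washing tub. It is longer than the opening, so tilt it, work one end in under the yellow brush block, let the other end down past the blue lip and settle it flat on the ledges; then slide it back under the lip until you feel it press firmly into the sprung rubber strip hidden in the groove, and let go so that it stays flat and bearing on the strip. Never force, jam or drop the panel in the tub, and leave the paint pots, cup and brushes alone.

Things in the scene. Friction and masses are not known exactly. Their poses are not given: they have to be found in the camera images.
- tub: Blue brush-washing tub, fixed to the table, 234 mm long (its x), 132 mm wide (its y). Origin: on the table, under the middle of its opening; z up. A yellow brush block with dark sockets bridges its +x end, a blue lip its -x end. Opening: x = -82 to 82 mm, 120 mm wide between the long walls (tops 62 mm high). The empty floor is 6 mm thick.
- tub_ledge (a point): Middle of the opening at ledge height, 35 mm above the table; axes as the tub's. The panel's ledges run round the inside at this height, 10 mm wide along the long walls and also under block and lip.
- tub_block (a point): Lower inner edge of the yellow brush block, mid-width: x = 82, z = 59 mm of the tub; axes as the tub's. The block's inner face is upright, its top 80 mm high. Beneath it is a deep pocket, 24 mm high over the ledge, that ends at a wall 31 mm further on (x = 113 mm).
- tub_lip (a point): Lower inner edge of the blue lip, mid-width: x = -82, z = 47 mm of the tub; axes as the tub's. The lip's inner face is upright, its top 80 mm high. Beneath it is a groove, 12 mm high over the ledge, that holds the sprung rubber strip.
- panel: Green panel with white ribs (scrub panel), scrub panel flat on the table, 190 mm long (its x), 112 mm wide (its y), 8 mm thick, 0.27 to 0.43 kg, the same both ways round. Origin: centre of its underside; z up. In the middle two posts carry an upright orange grip bar 62 mm long (along x), 14 mm thick (along y), 57 to 79 mm above the underside. It is longer than the tub's opening (164 mm).
- panel_grip (a point): Centre of the panel's orange grip bar, 68 mm above the panel's underside; axes as the panel's.
- panel_end_a (a point): Middle of the panel's +x end, at its underside.
- panel_end_b (a point): Middle of the panel's -x end, at its underside.
- strip (a joint): How far the sprung strip in the groove is pressed in (towards the tub's -x), in m: 0 at rest, 0.004 bottomed; 2 N per mm. 104 mm wide, as high as the panel's edge. At rest its face stands 8 to 20 mm in from the lip's inner edge (x = -90 to -102 mm), set differently each time and unseen: feel for it. The panel's friction on the ledges keeps it bearing on the strip.
- water_cup: Green plastic water cup, 76 mm wide, 100 mm tall, origin under its centre. Bystander.
- brush_1: Paintbrush with yellow handle, 200 mm, lying on the table. Bystander.
- brush_2: Paintbrush with wooden handle, 180 mm, lying on the table. Bystander.
- pot_orange: Small orange paint pot with grey cap, 38 mm wide, 66 mm tall, origin under its centre. Bystander.
- pot_green: Small green paint pot with grey cap, 38 mm wide, 66 mm tall, origin under its centre. Bystander.
- pot_yellow: Small yellow paint pot with blue cap, 38 mm wide, 66 mm tall, origin under its centre. Bystander.
- pot_white: Small white paint pot with grey cap, 38 mm wide, 66 mm tall, origin under its centre. Bystander.
There are look-alikes about, which are no part of the job. There is more than one size of the panel; the one meant has the size given above.

How it is judged:
On the way, in this order (a step that is already met when the one before it is completed fails the run):
1. one end of the panel is under the yellow brush block while its other end is still above the tub (((x of panel_end_a in the frame of tub above 0.092 m and z of panel_end_a in the frame of tub below 0.06 m and z of panel_end_b in the frame of tub above 0.08 m) or (x of panel_end_b in the frame of tub above 0.092 m and z of panel_end_b in the frame of tub below 0.06 m and z of panel_end_a in the frame of tub above 0.08 m))), for 0.05 s.
2. the panel lies flat on the ledges inside the tub (z of panel_end_a in the frame of tub between 0.0315 and 0.0385 m and z of panel_end_b in the frame of tub between 0.0315 and 0.0385 m and y of panel in the frame of tub between -0.007 and 0.007 m), for 0.2 s.
3. flat on the ledges, the panel has been pressed at least 1.5 mm into the sprung strip under the lip (all of step 2 and value of joint strip above 0.0015 m), for 0.2 s.
At the end, for the whole second after the job is handed in: The panel is released and at rest flat on the tub's ledges (both ends within 3.5 mm of ledge height, tilt under 2 degrees), centred across the tub within 7 mm and square with it within 3.4 degrees, one end under the blue lip and still bearing on the sprung strip (pressed in by more than 0.2 mm) (all of step 2 and x of any of panel_end_a, panel_end_b in the frame of tub below -0.086 m and angle between the x axis of panel and the x axis of tub, either way round below 0.06 rad and angle between panel's own z axis and vertical below 0.035 rad and value of joint strip above 0.0002 m and linear speed of panel below 0.01 m/s); the robot touches nothing.
It fails at once if the panel is forced, jammed or dropped: more than 30 N between panel and tub (contact force between panel and tub above 30 N).
It fails at once if the hand or arm bears on the tub with more than 15 N (contact force between any of the fingers, the arm and tub above 15 N).
It fails at once if a pot, the cup or a brush is moved by more than 25 mm (distance of any of pot_orange, pot_green, pot_yellow, pot_white, water_cup, brush_1, brush_2 from where it was at the start of the episode above 0.025 m).
It also fails if it takes over 70 s, if anything falls off the work surface, if the arm or the gripper's body presses on something with over 40 N, if the wrist force passes 120 N, or if a joint passes its speed limit or range.

### The arm

A 7-joint arm with a two-finger parallel gripper is mounted at the origin on the work surface. World frame = base frame: x ahead of the robot, y to its left, z up, the work surface at z = 0. Lengths are in m, angles in rad, forces in N, time in s.
With the tool pointing down it reaches from about 0.4 to 0.85 m from the base axis. Payload 6.9 kg.
Tool frame: the origin (TCP) lies midway between the tips of the shut fingers; the grasp point (between the pads) lies behind it (ctrl.pinch_z is the z of the grasp point in the tool frame, in m); z points along the fingers, y is the line along which they close (so a half turn about z gives the same grasp; the last joint's range is limited). The gripper opens to 85 mm and grips with 20 to 120 N. Pads are 22 mm wide; open, the fingers measure 114 mm over their backs; the gripper's body (76 mm by 85 mm) begins 54 mm behind the grasp point. The pads swing forward as they close: fully open they stand 13 mm farther back than shut.
Start: joints at [-1.065, 0.507, -0.238, 1.5, 0.126, 1.149, -0.155], TCP at [0.243, 0.576, 0.231] pointing down, gripper open.
Joint ranges: [-3.08, 3.08], [-0.24, 2.05], [-1.43, 1.35], [0, 2.5], [-1.52, 4.66], [0.17, 1.96], [-2.89, 2.89]. Speed limits (rad/s): [2.39, 2.39, 3.14, 3.14, 3.14, 3.14, 3.14].

### API

Orientations are given as a unit quaternion [w, x, y, z].
In Python, from station import ctrl, get_state, vision, ticket, models gives the robot as it stands. Calls block until the motion is done:
- ctrl.movep(position, orientation): joint-space move of the TCP to a pose.
- ctrl.movel(position, frame=None, max_speed=0.15): straight line of the TCP; frame=None keeps the orientation; max_speed is the mean speed in m/s.
- ctrl.set_joints(angles): joint-space move.
- ctrl.ungrasp() and ctrl.close_gripper(force=None): open the fingers fully, or close them until they stop; force is the grip in N (None keeps the last).
- ctrl.pause(seconds).
- ctrl.ik(position, orientation): joint angles nearest the present ones, or None.
- get_state(): the state.
- vision.grab_frame(name): name is "side" or "top"; returns (picture, depth): 480x640x3 uint8, blue, green, red; 480x640 float32, m along the optical axis (not along the pixel's ray), 0 where there is no reading.
- vision.camera_info(name): a dict with "mtx" (3x3 intrinsics, pixels), "dist_coeffs" ([k1, k2, p1, p2, k3] as OpenCV has them; the pictures are not rectified), "R" (3x3) and "t" (3): a world point X has camera coordinates R X + t. Camera axes: x right, y down, z forward; pixel columns grow to the right and rows downward; lengths in m; the calibration is good to about 2 mm. A picture is of the moment at which its call begins. camera_info takes no time and is no camera call.
A pose or a line that the arm cannot do raises ctrl.Unreachable and nothing moves.
- ticket.close_job(): hands the job in; it is judged then, once.
Trained networks look in the newest picture that a camera, given by its name, has taken for a name from the list of things; names that differ only in an ending like _2 or _b are one class to them, and where a whole thing is asked for, a point or a joint stands for the part that bears it (a point fixed in the world has none). Each returns a list of dicts, best first, with "p" (0 to 1); they miss things now and then, are a little off and sometimes report something else, mostly with a low value. They report only what shows in the picture. A call takes as long as a camera call. They do not tell look-alikes from the thing itself.
- models.recognise(camera, target): "point" ([column, row] in pixels, amid what is visible of it).
- models.masks_of(camera, target): "mask" (480x640 bool, what is visible of it) and "point" ([column, row] in pixels, amid what is visible of it).
The state is a dict: "time": time; "qpos": joint angles; "qd": joint speeds; "tau": joint torques, N m; "tcp_pos": TCP position; "eef_rot": TCP orientation; "contact_force": force on the tool from outside, world axes, zero at the start; "wrist_torque": the same for the moment, N m; "width": finger opening in m; "gripper_force": force on a finger pad.
Only numpy, scipy, OpenCV 4.12 (cv2) and the standard library are available. Lean on these libraries where they do the work, as an engineer would, in place of code of your own. Each camera call takes 0.05 s, during which the arm holds its last target. There are 200 camera calls.

## Working session

There is one attempt and no reset: what is moved stays moved. The work goes in short steps, each a Python script; the robot and the scene stay as the last script left them, time stands still between calls to the robot, and variables do not carry over. Pictures are saved under pics/ and viewed, at most 10 in all, crops included, and the job is handed in when it is done.

```bash
ls; mkdir -p pics
cat > h.py <<'E'
import numpy as np, cv2
from station import ctrl, get_state, vision, ticket, models
def cloud(cam, depth, mask=None):
    c=vision.camera_info(cam); K=np.array(c["mtx"],float); d=np.array(c["dist_coeffs"],float)
    m=depth>0
    if mask is not None: m&=mask
    v,u=np.nonzero(m)
    n=cv2.undistortPoints(np.stack([u,v],1).astype(np.float64)[:,None],K,d)[:,0]
    z=depth[v,u].astype(float)
    P=np.c_[n*z[:,None],z]
    R=np.array(c["R"]);t=np.array(c["t"]).ravel()
    return (P-t)@R, u, v
E
python3 - <<'E'
from h import *
s=get_state(); print(s["time"],s["tcp_pos"],s["eef_rot"],s["width"],s["contact_force"],ctrl.pinch_z)
for n in("top","side"):
    p,d=vision.grab_frame(n); cv2.imwrite(f"pics/{n}0.png",p); np.savez(f"{n}0.npz",p=p,d=d)
    for t in("panel","tub"):
        for i,r in enumerate(models.masks_of(n,t)):
            P,u,v=cloud(n,d,r["mask"])
            np.save(f"m_{n}_{t}_{i}.npy",r["mask"])
            print(n,t,i,round(r["p"],2),np.round(r["point"]),r["mask"].sum(),np.round(np.median(P,0),3),np.round(np.percentile(P,[2,98],axis=0),3).tolist())
E
```

```text
pics
0.0 [0.2431547  0.57522077 0.23040642] [-1.63206270e-04  1.98556134e-01  9.80089104e-01 -8.84456601e-04] 0.08535107274370986 [ 0.23403927 -0.33759862  0.26759324] -0.0187
top panel 0 0.65 [207. 237.] 4844 [0.516 0.228 0.009] [[0.43, 0.178, 0.004], [0.613, 0.286, 0.079]]
top panel 1 0.59 [289. 241.] 2343 [0.518 0.062 0.006] [[0.457, 0.022, 0.001], [0.585, 0.105, 0.055]]
top panel 2 0.57 [166. 396.] 2584 [0.197 0.298 0.006] [[0.135, 0.246, 0.002], [0.257, 0.354, 0.055]]
top tub 0 0.73 [402. 220.] 8627 [ 0.557 -0.175  0.034] [[0.432, -0.241, 0.002], [0.664, -0.097, 0.083]]
top tub 1 0.47 [198. 119.] 441 [0.759 0.255 0.059] [[0.748, 0.241, 0.007], [0.782, 0.274, 0.07]]
side panel 0 0.9 [250. 209.] 2540 [0.51  0.224 0.009] [[0.427, 0.175, 0.003], [0.609, 0.283, 0.079]]
side panel 1 0.8 [306. 245.] 1479 [0.506 0.055 0.006] [[0.454, 0.017, 0.002], [0.582, 0.093, 0.054]]
side panel 2 0.74 [113. 254.] 1763 [0.199 0.294 0.007] [[0.143, 0.239, 0.001], [0.26, 0.361, 0.055]]
side tub 0 0.59 [401. 278.] 9604 [ 0.551 -0.175  0.046] [[0.429, -0.249, 0.004], [0.664, -0.103, 0.082]]
side tub 1 0.36 [254. 210.] 2590 [0.511 0.224 0.009] [[0.429, 0.174, 0.002], [0.61, 0.286, 0.079]]
```

```bash
sleep 8; ls pics
```

```text
side0.png
top0.png
```

View pics/top0.png

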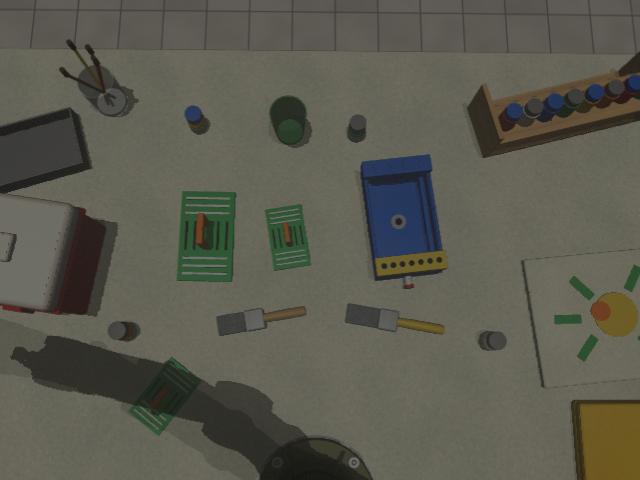

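View pics/side0.png

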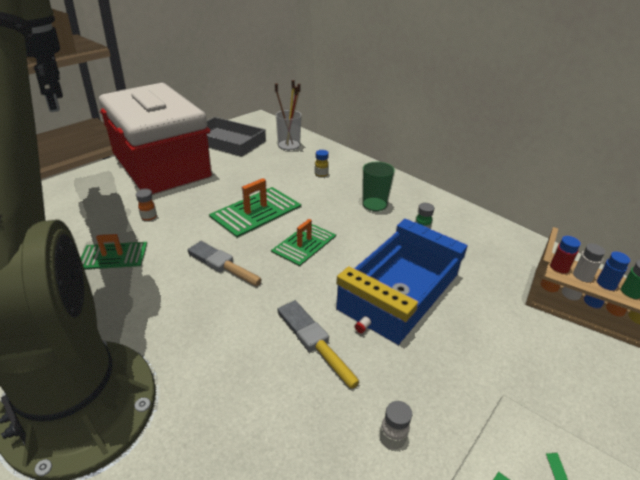

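Run:
```python
from h import *
def rect(P): 
    r=cv2.minAreaRect((P[:,:2]*1000).astype(np.float32)); return np.round(r[0],1),np.round(r[1],1),round(r[2],2)
def clean(P,r=4,k=3):
    from scipy.spatial import cKDTree
    t=cKDTree(P); return P[[len(x)>k for x in t.query_ball_point(P,r/1000)]]
for n in("top","side"):
    z=np.load(f"{n}0.npz"); p,d=z["p"],z["d"]
    hsv=cv2.cvtColor(p,cv2.COLOR_BGR2HSV)
    P,u,v=cloud(n,d,np.load(f"m_{n}_panel_0.npy"))
    s=P[:,2]<0.02; print(n,"panel plate",rect(clean(P[s])))
    for lo in(.5,2): 
        a=np.percentile(P[s],[lo,100-lo],axis=0)
    g=(P[:,2]>0.055); print(" grip",rect(clean(P[g])),np.round(P[g].mean(0),4),np.percentile(P[g][:,2],[5,50,95]).round(4), 'plate z',np.median(P[s][:,2]).round(4))
    P,u,v=cloud(n,d,np.load(f"m_{n}_tub_0.npy"))
    H=hsv[v,u]
    print(" tub all>.03",rect(clean(P[P[:,2]>.03])))
    top=(P[:,2]>.073)
    yel=top&(H[:,0]>15)&(H[:,0]<40)&(H[:,1]>80); blu=top&(H[:,0]>90)&(H[:,0]<130)
    for nm,q in(("block",yel),("lip",blu)):
        if q.sum()>10: print(" ",nm,q.sum(),rect(clean(P[q])),np.median(P[q],0).round(4))
    w=(P[:,2]>.056)&(P[:,2]<.068); print("  walls",rect(clean(P[w])))
```

```text
top panel plate (array([521.9, 232.3]), array([113.3, 190.6]), 89.45)
 grip (array([521.5, 232. ]), array([14.7, 61.5]), 88.94) [0.5202 0.2307 0.0761] [0.0625 0.078  0.0818] plate z 0.0085
 tub all>.03 (array([ 553., -170.]), array([234.8, 140.3]), 6.99)
  block 1176 (array([ 454.4, -182.3]), array([ 36., 140.]), 7.09) [ 0.4541 -0.1819  0.0798]
  lip 1171 (array([ 652.1, -158.1]), array([ 35.1, 140. ]), 7.1) [ 0.6509 -0.1576  0.0798]
  walls (array([ 537., -172.]), array([201.7, 136.9]), 6.89)
side panel plate (array([519.5, 227.8]), array([110.3, 189.8]), 89.6)
 grip (array([519.4, 227.2]), array([60.2, 10.1]), 0.04) [0.518  0.2258 0.0709] [0.0574 0.0715 0.0806] plate z 0.0089
 tub all>.03 (array([ 551.3, -172.4]), array([235.4, 139.8]), 6.65)
  block 1408 (array([ 453.4, -184. ]), array([ 37.5, 139.5]), 6.67) [ 0.4505 -0.189   0.0801]
  lip 890 (array([ 650.4, -160.5]), array([ 35.5, 138.2]), 6.96) [ 0.6461 -0.1659  0.08  ]
  walls (array([ 545.3, -173.5]), array([222.3, 138.6]), 6.55)
```

The top view shows the large 190 mm panel at about (207, 237), with two smaller look-alikes at (289, 241) and (166, 396). The tub is at about (402, 220), with its yellow block nearest the robot at (410, 263) and the blue lip at (397, 166). The side view agrees, with the panel's bar at (255, 195) and the tub at (401, 278). The tub's +x axis therefore points towards the robot, yaw about 187°. Next I grasp.

```bash
cat >> h.py <<'E'
from scipy.spatial.transform import Rotation as Rot
YAW=np.deg2rad(186.95); T0=np.array([.5525,-.1710,0.])
def axes(yaw,th):
    ex=np.array([np.cos(yaw),np.sin(yaw),0]);ey=np.array([-np.sin(yaw),np.cos(yaw),0]);ez=np.array([0,0,1.])
    return ex,ey,ez,np.cos(th)*ex-np.sin(th)*ez,np.sin(th)*ex+np.cos(th)*ez
def quat(yaw,th,s):
    ex,ey,ez,d,n=axes(yaw,th); y=s*ey; z=-n
    q=Rot.from_matrix(np.c_[np.cross(y,z),y,z]).as_quat(); return q[[3,0,1,2]]
def tcp(xa,za,thdeg,y=0.,hT=.049,dx=0.,s=1,yaw=YAW,T=T0):
    """TCP pose for block end A of the panel underside at (xa,za) mm in tub frame"""
    th=np.deg2rad(thdeg); ex,ey,ez,d,n=axes(yaw,th)
    M=T+ex*xa/1e3+ey*y/1e3+ez*za/1e3-.095*d
    return M+hT*n+dx*d, quat(yaw,th,s)
E
python3 - <<'E'
from h import *
pos=np.array([.5207,.2310,.049]); yawp=np.deg2rad(179.45)
for s in(1,-1):
    try:
        print(s,[np.round(ctrl.ik(p,q),2) if ctrl.ik(p,q) is not None else None for p,q in [(pos,quat(yawp,0,s)),(pos+[0,0,.15],quat(yawp,0,s)),tcp(72,120,17,s=s),tcp(108,40,14,s=s),tcp(90,35,0,s=s)]])
    except Exception as e: print(s,e)
q0=get_state()["qpos"]
def cost(s):
    j=ctrl.ik(pos+[0,0,.15],quat(yawp,0,s)); return 9 if j is None else np.abs(np.array(j)-q0).max()
s=min((1,-1),key=cost); print("s",s)
q=quat(yawp,0,s)
ctrl.movep(pos+[0,0,.11],q); ctrl.movel(pos+[0,0,.0],q,max_speed=.1)
print(get_state()["time"],get_state()["tcp_pos"],get_state()["contact_force"])
ctrl.close_gripper(force=80); st=get_state(); print("grip",st["time"],st["tcp_pos"],st["width"],st["gripper_force"],st["contact_force"],st["wrist_torque"])
ctrl.movel(pos+[0,0,.10],q,max_speed=.1); ctrl.pause(.3); st=get_state(); print("lift",st["time"],st["tcp_pos"],st["width"],st["gripper_force"],st["contact_force"],st["wrist_torque"],st["eef_rot"],q)
for n in("top","side"):
    p,d=vision.grab_frame(n); cv2.imwrite(f"pics/{n}1.png",p); np.savez(f"{n}1.npz",p=p,d=d)
    for i,r in enumerate(models.masks_of(n,"panel")[:3]):
        P,u,v=cloud(n,d,r["mask"]); P=P[(P[:,2]>.07)&(P[:,2]<.125)]
        if len(P)>300: print(n,len(P),cv2.minAreaRect((P[:,:2]*1000).astype(np.float32)),np.percentile(P[:,2],[5,50,95]).round(4))
E
```

```text
1 [array([-0.7 ,  0.66,  0.39,  1.87, -0.37,  0.68, -1.68]), array([-0.78,  0.48,  0.49,  1.71, -0.26,  1.02, -1.78]), array([-0.23,  0.46,  0.82,  1.94, -0.76,  0.77, -0.42]), array([-0.1 ,  0.53,  0.67,  2.07, -0.87,  0.61, -0.27]), array([-0.08,  0.66,  0.54,  1.81, -0.45,  0.8 , -0.76])]
-1 [array([-0.3 ,  0.63, -0.26,  1.87,  0.24,  0.67,  0.87]), array([-0.29,  0.45, -0.26,  1.7 ,  0.13,  1.01,  0.97]), array([ 0.23,  0.35,  0.14,  1.93, -0.32,  0.62,  2.29]), array([ 0.46,  0.45, -0.16,  2.06, -0.08,  0.42,  2.09]), array([ 0.3 ,  0.59, -0.06,  1.8 ,  0.05,  0.75,  1.9 ])]
s -1
3.1917 [0.52110091 0.23121037 0.04957743] [-0.80959001 -0.54747366 -0.63503461]
grip 3.85 [0.52073065 0.23090285 0.04913382] 0.012954012561128514 78.36506366729736 [-0.15485914 -1.2216632   1.09307148] [-0.09233894  0.09038491 -0.0182764 ]
lift 5.3 [0.52055792 0.23093148 0.14860187] 0.012865717938783548 77.90512204170227 [ 0.33830523 -0.25493271 -2.75060558] [-0.00309069 -0.0248674  -0.04848324] [-3.33001692e-04  4.78330731e-03  9.99988495e-01 -1.34307208e-04] [-0.          0.00479964  0.99998848 -0.        ]
top 753 ((583.3058471679688, 212.26516723632812), (73.35990905761719, 67.49164581298828), 88.69049835205078) [0.1043 0.108  0.1111]
side 2191 ((520.624755859375, 231.40447998046875), (117.12943267822266, 191.54238891601562), 88.93316650390625) [0.104  0.1089 0.1113]
```

Grasp is good: the pads centred on the bar at y = 0.2309. Moving above the tub at a tilt and checking alignment.

```bash
cat >> h.py <<'E'
T0=np.array([.5525,-.1713,0.]); S=-1; HT=.0491
def go(xa,za,th,y=0.,speed=.05,**k):
    p,q=tcp(xa,za,th,y,hT=HT,s=S,**k); ctrl.movel(p,q,max_speed=speed)
def F(n=5):
    """mean force in tub axes (x,y,z)"""
    f=[]
    for _ in range(n): f.append(get_state()["contact_force"]); ctrl.pause(.02)
    f=np.mean(f,0); ex,ey,ez,_,_=axes(YAW,0); return np.round([f@ex,f@ey,f@ez],2)
E
python3 - <<'E'
from h import *
p,q=tcp(72,125,17,hT=HT,s=S); ctrl.movep(p,q); ctrl.pause(.3)
st=get_state(); print(st["time"],st["tcp_pos"],p,F(),st["qpos"])
for n in("top","side"):
    a,d=vision.grab_frame(n); cv2.imwrite(f"pics/{n}2.png",a); np.savez(f"{n}2.npz",p=a,d=d)
    ex,ey,ez,dd,nn=axes(YAW,np.deg2rad(17)); M=p-HT*nn
    for t in("panel","tub"):
        r=models.masks_of(n,t)
        for m in r[:2]:
            P,u,v=cloud(n,d,m["mask"]); Q=P-T0; X,Y,Z=Q@ex,Q@ey,Q[:,2]
            if t=="panel":
                W=(P-M); a_,b_,c_=W@dd,W@ey,W@nn; k=(abs(c_-.006)<.008)
                if k.sum()>200: print(n,"panel d/y/n",[np.percentile(w[k]*1e3,[1,50,99]).round(1).tolist() for w in(a_,b_,c_)])
            else:
                k=(Z>.055)&(Z<.09)
                if k.sum()>200: print(n,"tub",np.percentile(X[k]*1e3,[1,99]).round(1),np.percentile(Y[k]*1e3,[1,99]).round(1))
img=np.hstack([cv2.imread("pics/top2.png")[60:380,230:550],cv2.imread("pics/side2.png")[100:420,240:560]]); cv2.imwrite("pics/c2.png",img)
E
```

```text
7.3083 [ 0.55720582 -0.1696479   0.19960655] [ 0.55696048 -0.17045627  0.19972988] [-0.33 -0.14 -3.9 ] [ 0.51051549  0.34907011 -0.2417957   1.9210095  -0.06428166  0.60991989
  2.03502847]
top tub [-112.   116.3] [-71.1  59.5]
side panel d/y/n [[-93.1, 26.9, 94.1], [-55.0, 13.6, 55.1], [1.4, 8.3, 11.1]]
side tub [-111.8  117.8] [-66.4  70.1]
```

View pics/c2.png

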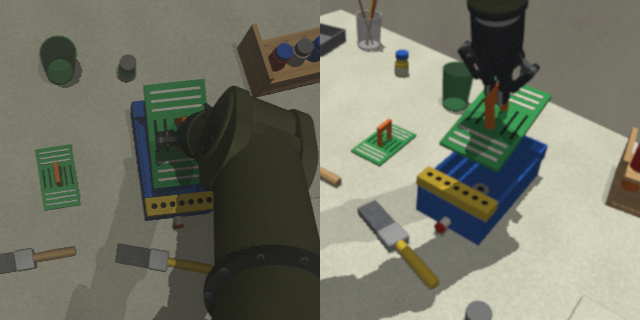

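The crops show the panel tilted and square over the opening, with its low end just inside the yellow block (block at (180, 203) left, (457, 193) right). Side-camera numbers put the panel centred within about 1 mm. Now the insertion, with force checks.

```bash
sed -i 's/^T0=np.array(\[.5525,-.1713,0.\]);/T0=np.array([.5521,-.1717,0.]);/' h.py
python3 - <<'E'
from h import *
go(72,125,17); ctrl.pause(.2); f0=F(); print(get_state()["time"],f0)
np.save("f0.npy",f0)
for w in [(72,75,17),(72,58,17),(72,48,17),(73,42,17),(84,42,17),(95,42,17),(102,41,15.5),(107,40,14.3)]:
    go(*w,speed=.06); f=F(3)-f0; print(w,f.round(1),round(get_state()["time"],1))
    if np.abs(f).max()>4: print("STOP"); break
else:
    x=107
    while x<114:
        x+=.5; go(x,40,14.3,speed=.02); f=F(3)-f0; print(x,f.round(1))
        if np.abs(f).max()>3: print("contact"); break
    print(get_state()["time"],get_state()["wrist_torque"])
E
```

```text
8.225 [ 0.48  0.17 -3.81]
(72, 75, 17) [-0.3 -0.4  0.1] 9.3
(72, 58, 17) [-0.6 -0.2 -0.1] 9.7
(72, 48, 17) [-0.2 -0.2 -0.1] 10.1
(73, 42, 17) [-0.7  0.2 -0.2] 10.4
(84, 42, 17) [-0.7 -0.1  0.4] 10.8
(95, 42, 17) [-0.8 -0.1  0.3] 11.2
(102, 41, 15.5) [-0.4 -0.4 -0.1] 11.5
(107, 40, 14.3) [-0.7 -0.5  0.5] 11.8
107.5 [-0.4  0.4 -0.2]
108.0 [ 0.1 -0.1  0.4]
108.5 [-0.4 -0.   0.4]
109.0 [-0.7 -0.3 -0.1]
109.5 [-0.2  0.1  0.3]
110.0 [-0.7 -0.1  0.2]
110.5 [-0.7  0.2 -0.8]
111.0 [-0.7  0.4  0.1]
111.5 [-2.2 -0.2  0.2]
112.0 [-4.  -0.6  0.8]
contact
14.775 [ 0.19063435 -0.48011413 -0.04405307]
```

The pocket wall was felt where the model predicted, within 0.2 mm. Backing off 1.2 mm and lowering the far end.

Run:
```python
from h import *
f0=np.load("f0.npy")
def chk(w,sp,lim=4):
    go(*w,speed=sp); f=F(3)-f0; print(w,f.round(1),np.round(get_state()["wrist_torque"],2),round(get_state()["time"],1)); return np.abs(f).max()<lim
ok=True
for w in [(110.5,40,14.3),(110.3,39,11),(110.4,38.5,8),(110.5,38,6),(110.5,37.5,4.5),(110.5,37,3),(110.5,37,2),(110.5,37,1),(110.5,37,0)]:
    ok=chk(w,.02)
    if not ok: print("STOP"); break
z=37
while ok and z>33:
    z-=.3; ok=chk((110.5,round(z,1),0),.015,2.5)
```

```text
(110.5, 40, 14.3) [-2.4 -0.5  0.5] [0.02 0.1  0.06] 15.1
(110.3, 39, 11) [-0.  -0.2 -0.2] [-0.06  0.4  -0.  ] 15.6
(110.4, 38.5, 8) [-0.3 -0.1 -0.1] [-0.09  0.28  0.  ] 16.1
(110.5, 38, 6) [-0.3  0.1  0.1] [-0.06  0.22  0.1 ] 16.5
(110.5, 37.5, 4.5) [-0.5 -0.6  0.5] [-0.05  0.2   0.  ] 16.9
(110.5, 37, 3) [-0.1  0.2  0.2] [ 0.02  0.14 -0.03] 17.2
(110.5, 37, 2) [-0.7  0.  -0.2] [ 0.01  0.06 -0.07] 17.6
(110.5, 37, 1) [-0.7  0.2  0.2] [-0.05  0.02 -0.02] 17.9
(110.5, 37, 0) [-0.5 -0.6  0.4] [ 0.02  0.07 -0.02] 18.1
(110.5, 36.7, 0) [-0.1 -0.6 -0.4] [ 0.02 -0.01 -0.02] 18.4
(110.5, 36.4, 0) [-0.1 -0.4 -0.4] [-0.08  0.03  0.  ] 18.8
(110.5, 36.1, 0) [-0.5 -0.2  0.3] [ 0.07 -0.03  0.01] 19.1
(110.5, 35.8, 0) [-0.7  0.1 -0.2] [-0.04  0.01 -0.01] 19.4
(110.5, 35.5, 0) [-0.4 -0.1 -0.3] [-0.01  0.01 -0.04] 19.6
(110.5, 35.2, 0) [-1.  -0.1 -0.1] [-0.05  0.    0.02] 19.9
(110.5, 34.9, 0) [-0.1 -0.1  1.9] [0.04 0.11 0.  ] 20.2
(110.5, 34.6, 0) [ 1.7 -0.7  9. ] [ 0.16  0.51 -0.04] 20.6
```

The panel is on the ledges, flat. Now sliding towards the strip with a light bearing.

Run:
```python
from h import *
f0=np.load("f0.npy")
x=110.5; go(x,35,-.1,speed=.02); print((F()-f0).round(1),np.round(get_state()["wrist_torque"],2))
go(x,34.85,-.1,speed=.02); print((F()-f0).round(1),np.round(get_state()["wrist_torque"],2))
z=34.85; L=[]
while x>86:
    x-=1; go(x,z,-.1,speed=.02); f=F(4)-f0; L.append(f[0]); print(x,round(z,2),f.round(1),round(get_state()["time"],1))
    if np.abs(f).max()>8 : print("STOP"); break
    if f[2]>4.5: z+=.1
    elif f[2]<1.5: z-=.05
    b=np.median(L[:-2]) if len(L)>4 else None
    if b is not None and x<99 and L[-1]-b>3: print("strip",b); break
```

```text
[ 2.3 -0.9  9. ] [0.09 0.55 0.01]
[ 2.9 -1.2 10.5] [ 0.17  0.62 -0.  ]
109.5 34.85 [ 6.  -1.1 13.6] 21.5
STOP
```

Run:
```python
from h import *
f0=np.load("f0.npy")
x=109.5; z=34.85
for _ in range(10):
    f=F(4)-f0; print(round(z,2),f.round(1),np.round(get_state()["wrist_torque"],2),np.round(get_state()["tcp_pos"]*1e3 if hasattr(get_state()["tcp_pos"],'shape') else get_state()["tcp_pos"],2))
    if f[2]<3: break
    z+=.15; go(x,z,0,speed=.02)
L=[]
while x>86 and f[2]<4:
    x-=1; go(x,z,0,speed=.02); f=F(4)-f0; L.append(f[0]); print(x,round(z,2),f.round(1),round(get_state()["time"],1))
    if np.abs(f).max()>8 : print("STOP"); break
    if f[2]>3: z+=.1
    elif f[2]<1: z-=.05
    if len(L)>4 and x<99 and L[-1]-np.median(L[:-2])>2.5: print("strip?"); break
```

```text
34.85 [ 5.9 -1.  13.2] [ 0.13  1.17 -0.03] [ 537.1  -172.94   84.1 ]
35.0 [ 4.3 -0.6 10.2] [0.04 0.97 0.07] [ 537.49 -172.91   84.15]
35.15 [ 4.3 -0.7  8.4] [-0.05  0.78  0.02] [ 537.73 -172.88   84.13]
35.3 [0.4 0.6 2.4] [-0.06  0.11  0.03] [ 538.5  -172.68   84.18]
108.5 35.3 [-0.4 -0.1 -0.3] 22.9
107.5 35.25 [-0.8 -0.5 -0. ] 23.2
106.5 35.2 [-0.4 -0.1 -0.1] 23.5
105.5 35.15 [-1.   0.1 -0.1] 23.8
104.5 35.1 [-0.2 -0.2 -0.2] 24.1
103.5 35.05 [-0.6  0.1  0.4] 24.4
102.5 35.0 [-0.3 -0.4  1. ] 24.8
101.5 35.0 [0.1 0.  2.5] 25.1
100.5 35.0 [0.5 0.  3.2] 25.4
99.5 35.1 [-0.6 -0.3  1. ] 25.7
98.5 35.1 [-0.6 -0.4  1.2] 26.0
97.5 35.1 [-0.2 -0.6  1.2] 26.4
96.5 35.1 [-0.6 -0.   0.9] 26.7
95.5 35.05 [-0.4 -0.1  1.5] 27.0
94.5 35.05 [-0.2  0.   1.5] 27.3
93.5 35.05 [-0.2 -0.3  1.7] 27.6
92.5 35.05 [0.2 0.3 1.7] 27.9
91.5 35.05 [0.1 0.1 1.8] 28.2
90.5 35.05 [0.7 0.1 2.4] 28.6
89.5 35.05 [ 3.3 -0.8  5.2] 28.9
strip?
```

Run:
```python
from h import *
f0=np.load("f0.npy")
x=89.5; z=35.1
for _ in range(8):
    x-=.5; go(x,z,0,speed=.015); f=F(5)-f0; st=get_state(); ex=axes(YAW,0)[0]
    print(x,round(z,2),f.round(1),"tcp x",round(float((np.array(st["tcp_pos"])-T0)@ex*1e3),2),round(1e3*st["tcp_pos"][2],2),np.round(st["wrist_torque"],2),round(st["time"],1))
    if f[2]>4.5: z+=.1
    if f[0]>7.5 or f[2]>10: break
```

```text
89.0 35.1 [ 4.5 -0.6  5.8] tcp x -5.97 84.15 [ 0.05  1.06 -0.01] 29.2
88.5 35.2 [ 4.7 -0.7  5.4] tcp x -6.33 84.14 [-0.01  0.96  0.02] 29.6
88.0 35.3 [ 5.6 -0.5  4.9] tcp x -6.55 84.17 [ 0.    1.07 -0.01] 29.9
87.5 35.4 [ 5.9 -0.8  5.5] tcp x -6.85 84.22 [-0.02  1.23  0.01] 30.2
87.0 35.5 [ 6.2 -0.7  5.7] tcp x -7.13 84.28 [-0.05  1.35 -0.03] 30.6
86.5 35.6 [ 6.7 -0.8  5.9] tcp x -7.41 84.32 [-0.06  1.43  0.02] 30.9
86.0 35.7 [ 7.  -0.6  5.6] tcp x -7.64 84.39 [-0.07  1.54 -0.01] 31.2
85.5 35.8 [ 8.  -0.8  6.2] tcp x -7.95 84.44 [-0.09  1.63  0.02] 31.6
```

Run:
```python
from h import *
f0=np.load("f0.npy"); ex=axes(YAW,0)[0]
ctrl.pause(.4)
a,d=vision.grab_frame("side"); cv2.imwrite("pics/s3.png",cv2.resize(a[160:380,300:520],None,fx=2.5,fy=2.5))
x=85.5; z=35.8
for _ in range(14):
    f=F(5)-f0; st=get_state(); 
    print(round(x,1),round(z,2),f.round(1),"tcp x",round(float((np.array(st["tcp_pos"])-T0)@ex*1e3),2),round(1e3*st["tcp_pos"][2],2),np.round(st["wrist_torque"],2),round(st["time"],1))
    if f[0]<.6: break
    x+=.5 if f[0]>2.5 else .25
    z+=.1 if f[2]>4.2 else (-.1 if f[2]<2.8 else 0)
    go(x,z,0,speed=.015)
```

```text
85.5 35.8 [ 8.1 -0.8  6.1] tcp x -7.97 84.45 [-0.06  1.66  0.02] 32.1
86.0 35.9 [ 5.9 -0.5  4.7] tcp x -7.95 84.47 [-0.07  1.34  0.04] 32.4
86.5 36.0 [ 4.6 -0.2  3. ] tcp x -7.74 84.51 [-0.02  1.17 -0.08] 32.8
87.0 36.0 [ 4.9 -0.4  1.6] tcp x -7.54 84.61 [-0.07  1.22 -0.  ] 33.1
87.5 35.9 [ 4.6 -0.5  0.7] tcp x -7.46 84.67 [-0.11  1.25  0.03] 33.4
88.0 35.8 [ 4.4  0.2 -0.6] tcp x -7.32 84.75 [-0.11  1.18 -0.  ] 33.8
88.5 35.7 [ 3.4  0.1 -0.9] tcp x -7.02 84.74 [-0.06  1.05 -0.  ] 34.1
89.0 35.6 [ 2.4 -0.4 -1.1] tcp x -6.65 84.71 [-0.11  0.94 -0.02] 34.4
89.2 35.5 [ 2.4 -0.9 -1.6] tcp x -6.4 84.65 [ 0.01  0.79 -0.02] 34.8
89.5 35.4 [ 1.7 -0.6 -1.3] tcp x -6.14 84.56 [0.07 0.73 0.01] 35.1
89.8 35.3 [ 1.2 -0.2 -0.8] tcp x -5.93 84.48 [0.08 0.56 0.02] 35.4
90.0 35.2 [ 1.  -0.7 -1.1] tcp x -5.65 84.38 [0.11 0.43 0.01] 35.8
90.2 35.1 [ 0.7 -0.6 -0.1] tcp x -5.42 84.28 [0.12 0.3  0.03] 36.1
90.5 35.0 [ 0.1 -0.7  0.3] tcp x -5.17 84.2 [ 0.13  0.17 -0.06] 36.4
```

View pics/s3.png

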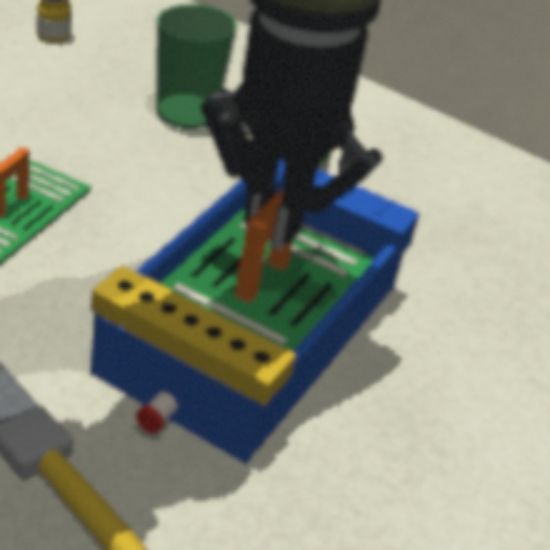

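The side crop shows the panel lying flat in the tub, far end under the blue lip at (340, 215). The strip was pressed about 2.9 mm, but I unloaded the ledges too much on backing off. I'll press again and ease off the push while the weight stays on the ledges.

Run:
```python
from h import *
f0=np.load("f0.npy"); ex=axes(YAW,0)[0]
def rd(x,z):
    f=F(5)-f0; st=get_state(); t=float((np.array(st["tcp_pos"])-T0)@ex*1e3)
    print(round(x,2),round(z,2),f.round(1),"tcp x",round(t,2),round(1e3*st["tcp_pos"][2],2),np.round(st["wrist_torque"][1],2),round(st["time"],1)); return f,t
x=90.5; z=35.0
for _ in range(9):
    x-=.7; go(x,z,0,speed=.015); f,t=rd(x,z)
    if t<-7.7 or f[0]>9: break
    if f[2]>5: z+=.1
    elif f[2]<3: z-=.1
ctrl.pause(.4); print("back")
for _ in range(14):
    x+=.5 if f[0]>2.5 else .25
    z+=.1 if f[2]>6 else (-.2 if f[2]<3.5 else -.1 if f[2]<4.5 else 0)
    go(x,z,0,speed=.015); f,t=rd(x,z)
    if f[0]<.3 and 3<f[2]<6.5: break
    if t>-5.6: break
```

```text
89.8 35.0 [1.1 0.  1.9] tcp x -5.61 84.18 0.44 36.8
89.1 34.9 [ 4.9 -0.7  6.2] tcp x -5.87 84.14 0.99 37.1
88.4 35.0 [ 4.5 -0.3  5.6] tcp x -6.5 84.16 1.02 37.4
87.7 35.1 [ 5.6 -0.8  5.9] tcp x -6.83 84.16 1.11 37.8
87.0 35.2 [ 6.4 -0.9  6.1] tcp x -7.2 84.2 1.29 38.1
86.3 35.3 [ 7.2 -1.1  6.7] tcp x -7.55 84.26 1.51 38.4
85.6 35.4 [ 8.1 -1.1  6.9] tcp x -7.9 84.3 1.63 38.8
back
86.1 35.5 [ 6.4 -0.9  5.2] tcp x -7.93 84.34 1.31 39.5
86.6 35.5 [ 4.7 -0.8  3.8] tcp x -7.76 84.32 1.18 39.8
87.1 35.4 [ 5.2 -0.1  3.8] tcp x -7.61 84.28 1.05 40.1
87.6 35.3 [ 4.5 -0.1  3.2] tcp x -7.43 84.24 1.04 40.5
88.1 35.1 [ 4.2 -0.2  3.2] tcp x -7.3 84.17 0.88 40.8
88.6 34.9 [ 2.6 -0.4  4. ] tcp x -7.22 84.17 0.67 41.1
89.1 34.8 [ 1.7 -0.1  4.9] tcp x -6.9 84.16 0.36 41.5
89.35 34.8 [ 0.1 -0.4  6.4] tcp x -6.64 84.15 0.17 41.8
```

Run:
```python
from h import *
f0=np.load("f0.npy"); ex=axes(YAW,0)[0]
def rd(x,z):
    f=F(5)-f0; st=get_state(); t=float((np.array(st["tcp_pos"])-T0)@ex*1e3)
    print(round(x,2),round(z,2),f.round(1),"tcp x",round(t,2),round(1e3*st["tcp_pos"][2],2),np.round(st["wrist_torque"][1],2),round(st["time"],1)); return f,t
x=89.55;z=34.9
for _ in range(4):
    go(x,z,0,speed=.015); f,t=rd(x,z)
    if t>-6.1 or f[2]<4.2: break
    x+=.1; z+=.05
ctrl.close_gripper(force=25); rd(x,z)
ctrl.ungrasp(); rd(x,z)
p,q=tcp(x,z+90,0,hT=HT,s=S); ctrl.movel(p,q,max_speed=.06)
rd(x,z+90)
p,q=tcp(x+60,z+200,0,hT=HT,s=S,y=200); 
try: ctrl.movep(p,q)
except Exception as e: print(e)
for n in("top","side"):
    a,d=vision.grab_frame(n); cv2.imwrite(f"pics/{n}4.png",a); np.savez(f"{n}4.npz",p=a,d=d)
    ey=axes(YAW,0)[1]
    for m in models.masks_of(n,"panel")[:4]:
        P,u,v=cloud(n,d,m["mask"]); Q=P-T0; X,Y,Z=Q@ex*1e3,Q@ey*1e3,Q[:,2]*1e3
        if abs(np.median(X))<60 and abs(np.median(Y))<60:
            g=Z>98; pl=(Z<52)&(Z>30)
            A=np.c_[X[pl],Y[pl],np.ones(pl.sum())]; c=np.linalg.lstsq(A,Z[pl],rcond=None)[0]
            print(n,"grip",X[g].mean().round(1),Y[g].mean().round(1),cv2.minAreaRect(np.c_[X[g],Y[g]].astype(np.float32)) if g.sum() else "", "plate z/slopes",c.round(4))
h=np.vstack([cv2.imread("pics/top4.png")[130:300,330:480],]); cv2.imwrite("pics/c4.png",np.hstack([cv2.resize(h,(400,453)),cv2.resize(cv2.imread("pics/side4.png")[190:360,310:490],(400,453))]))
print(get_state()["time"])
```

```text
89.55 34.9 [-0.4 -0.2  6.7] tcp x -6.27 84.15 0.02 42.1
89.65 34.95 [-1.   0.1  6.5] tcp x -6.08 84.15 -0.13 42.5
89.65 34.95 [-1.4 -0.1  6.9] tcp x -6.02 84.15 -0.13 42.8
89.65 34.95 [-0.2  0.   4. ] tcp x -5.83 84.05 0.02 43.6
89.65 124.95 [-0.9 -0.2  3.9] tcp x -5.68 173.71 0.03 45.3
top grip -5.7 -4.4 ((-6.656930923461914, -3.3318796157836914), (14.833695411682129, 61.589717864990234), 89.52182006835938) plate z/slopes [ 7.00000e-04 -1.20000e-03  4.32725e+01]
side grip 0.4 1.3 ((-5.239809036254883, -0.48166704177856445), (63.24419021606445, 14.492779731750488), 1.1144977807998657) plate z/slopes [3.60000e-03 5.20000e-03 4.35646e+01]
46.4333
```

View pics/c4.png

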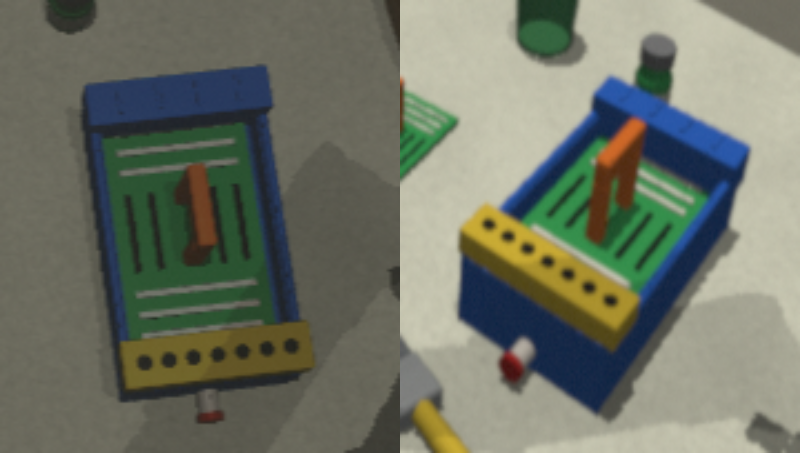

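```bash
python3 -c "
from h import *
ctrl.pause(.3); print(ticket.close_job())"
```

```text
the job is handed in; nothing more can be done
None
```

I handed the job in at about 47 s: the panel is released and lies flat on the ledges. By the force and position readings it was pressed about 2.8 mm into the strip and still bears on it by roughly 0.5–0.9 mm (an estimate, since the strip can't be seen).

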